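# Start the child-locked food processor on fast

### The job

Get the food processor running on fast: while the child-lock tab still covers the start button, slide the speed selector all the way to its end stop at the thick end of the wedge mark (to the left as seen from the robot). Then slide the child-lock tab all the way to the left, fully off the button, and press the button fully in so that it stays in. Leave the two markers, the coaster and the clamp on the counter where they are.

Things in the scene. Friction and masses are not known exactly. Their poses are not given: they have to be found in the camera images.
- processor: Grey plastic food processor, fixed. Origin: centre of its underside; 300 (x) x 360 (y) mm. Its low front deck (top at 75 mm) faces the robot (-x); +y is left as seen from the robot. An 87 mm high rear part begins at x = -20 mm. On it, centred at x = +60 mm, a shallow clear bowl with grey lid (146 mm across, top at 159 mm) and lid knob (top at 177 mm), handle out to y = +116 mm.
- speed_panel: White panel with the speed selector on the deck, 92 (x) x 156 (y) x 6 mm. Origin: centre of its underside, 75 mm above the counter, at x = -100, y = +85 or -85 mm of the processor: the two panels lie side by side and which is on which side varies. Axes as the processor's. A wedge mark of bars beside the track grows thicker to +y, the fast end. 4 mm high ribs end the track.
- start_panel: White panel with the lock tab and start button, in the other place; size and origin as the speed panel. Button centre at x = 0, y = -40 mm of it. 3 mm high guide rails for the tab run along y, 25 mm from the button to either side; a 4 mm high rib at the +y end.
- speed_grip (a point): Centre of the top face of the speed selector's upright grip, 113 mm above the counter. The grip is a grey block 30 mm (x) x 12 mm (y, the sliding direction), 26 mm high, on a foot plate 34 x 30 mm whose top is 25 mm below this point. Axes as the processor's: +y points to the fast end. Nothing taller than 5 mm over the panel stands within 55 mm along y.
- speed_slide (a joint): Travel of the speed selector in m: 0 = slow end, 0.070 = fast end stop (the thick end of the wedge mark, +y). Starts between 0 and 0.040. Slides against about 2 N friction and stays where left.
- lock_fin (a point): Centre of the top face of the child-lock tab's fin, 124 mm above the counter. The tab is a grey bridge plate, 62 (x) x 44 (y) x 5 mm, top at 101 mm, lying 3 mm above the start button and hiding it. The fin, 30 (x) x 12 (y, sliding direction) mm, rises 23 mm from the plate, 12 mm to +y of the plate's centre. Axes as the processor's: it opens to +y.
- lock_tab (a joint): Travel of the child-lock tab in m: 0 = fully over the button, 0.055 = fully aside at its end stop (+y). Starts between 0 and 0.008. Slides against about 2 N friction and stays where left. Fully aside, its nearest edge is 33 mm from the button's centre.
- button_top (a point): Centre of the top face of the round start button, a grey cap 30 mm across, top 93 mm above the counter when out (12 mm above its panel), 86 mm when in. Pressed straight down. Hidden under the tab at the start: at tab travel 0 it is under the middle of the tab's plate, 12 mm to -y of the fin.
- start_button (a joint): How far the start button is in, in m: 0 = out, 0.007 = fully in. It takes about 4 to 5 N to push and stays in (no spring return).
- marker_a: Chunky green marker lying on the counter, 120 mm long (x), 28 mm thick; origin in the middle of its underside. Bystander, to the left of the processor.
- marker_b: Another such marker, to the right of the processor.
- coaster: Round ceramic coaster, 94 mm across, 8 mm thick; origin at the centre of its underside. Bystander, to the left of the processor.
- clamp: Black plastic spring clamp lying flat, about 130 x 75 mm, 18 mm high; origin at the bottom of its pivot. Bystander, to the right of the processor.

How it is judged:
On the way, in this order (a step that is already met when the one before it is completed fails the run):
1. the speed selector is at its fast end stop while the lock tab still covers the button (value of joint speed_slide above 0.066 m and value of joint lock_tab below 0.014 m and value of joint start_button below 0.002 m), for 0.2 s.
2. the lock tab is fully aside and the button still out (value of joint lock_tab above 0.05 m and value of joint start_button below 0.002 m), for 0.2 s.
3. the start button is pressed in (value of joint start_button above 0.0055 m), for 0.2 s.
At the end, for the whole second after the job is handed in: The speed selector is within 4 mm of its fast end stop, the lock tab within 5 mm of its fully-aside stop, and the start button within 1.5 mm of fully in (value of joint speed_slide above 0.066 m and value of joint lock_tab above 0.05 m and value of joint start_button above 0.0055 m); the robot touches nothing.
It fails at once if the first green marker is moved more than 20 mm (distance of marker_a from where it was at the start of the episode above 0.02 m).
It fails at once if the second green marker is moved more than 20 mm (distance of marker_b from where it was at the start of the episode above 0.02 m).
It fails at once if the coaster is moved more than 20 mm (distance of coaster from where it was at the start of the episode above 0.02 m).
It fails at once if the clamp is moved more than 20 mm (distance of clamp from where it was at the start of the episode above 0.02 m).
It also fails if it takes over 48 s, if anything falls off the work surface, if the arm or the gripper's body presses on something with over 40 N, if the wrist force passes 120 N, or if a joint passes its speed limit or range.

### The arm

A 6-joint arm with a two-finger parallel gripper is mounted at the origin on the work surface. World frame = base frame: x ahead of the robot, y to its left, z up, the work surface at z = 0. Lengths are in m, angles in rad, forces in N, time in s.
With the tool pointing down it reaches from about 0.35 to 0.85 m from the base axis. Payload 8.1 kg.
Tool frame: the origin (TCP) lies on the centre line of the jaws, within the pads' length; the fingertips stand 8 mm ahead of it and the grasp point (between the pads) lies 11 mm behind it; z points along the fingers, y is the direction in which the jaws open and shut (so a half turn about z gives the same grasp; the last joint's range is limited). The gripper opens to 85 mm and grips with 20 to 120 N. Pads are 22 mm wide; open, the fingers measure 114 mm over their backs; the gripper's body (76 mm by 85 mm) begins 54 mm behind the grasp point. The pads swing forward as they close: fully open they stand 13 mm farther back than shut.
Start: joints at [-1.239, 0.13, 1.488, -0, 1.523, -0.085], TCP at [0.243, -0.549, 0.239] pointing down, gripper open.
Joint ranges: [-2.96, 2.96], [-0.89, 2.26], [0.02, 2.5], [-1.34, 4.48], [0, 2.73], [-2.66, 2.66]. Speed limits (rad/s): [2.39, 2.39, 2.79, 3.14, 3.14, 3.14].

### API

Orientations are given as [roll, pitch, yaw] about the fixed x, y, z axes, in that order (R = Rz(yaw) Ry(pitch) Rx(roll)).
In Python, from cell import observe, get_image, job_done gives the robot as it stands.
- The arm moves only by the shell command python3 -m inch 'ROWS' [OPENING] [FORCE]. ROWS is JSON, one flat list of numbers, 6 for each row, row after row: the shift along the tool's x, y, z each as a share of 150 mm, from -1 to 1, then the turn, a rotation vector about the tool's x, y, z each as a share of 180 degrees, from -1 to 1. In form: [tx, ty, tz, ax, ay, az, tx, ty, tz, ax, ay, az, ...]. A call has 1 to 5 rows; each row is the pose to reach, as a shift and turn from the pose measured when the call began, along the tool's axes at that moment, turning the shorter way round; what a row does not reach only later rows make up. A row lasts 1/10 s, in which the tool goes at most 50 mm and 8.59 degrees, less where a joint would pass 70% of its speed; a pose out of reach is approached as far as the arm can. A call with a number of a shift or a turn outside -1 to 1 is refused whole. A call with a gripper value outside its range is refused whole. OPENING is the opening, from -1 (shut) to 1 (fully open), set as the call begins (- or left out, the last holds). The fingers move at their own pace and stop on an object; FORCE is the grip in N (left out, the last holds). Time passes only in rows, so rows that repeat a pose let the fingers close. It gives the time, the measured TCP pose, the force and the opening at its end, in the units of the state.
- observe(): the state, without advancing time (a new reading comes with each control period).
- get_image(name): name is "side" or "top"; returns a dict with "color" (400x640x3 uint8, red, green, blue), "range_z" (400x640 float32, m along the optical axis (not along the pixel's ray), 0 where there is no reading), "intrinsics" (3x3 intrinsics, pixels), "k1" (the pictures are not rectified: a ray, as slopes to the right and down, at radius r is drawn at 1 + k1 r^2 times it, then the intrinsics apply), "cam_to_world" (4x4, takes a point from camera to world coordinates). Camera axes: x right, y down, z forward; pixel columns grow to the right and rows downward; lengths in m; the calibration is good to about 2 mm. A picture is of the moment at which its call begins.
- job_done(): hands the job in, once; it reports no verdict.
The state is a dict: "t": time; "joint_positions": joint angles; "dq": joint speeds; "joint_torque": joint torques, N m; "ee_pos": TCP position; "tool_rot": TCP orientation; "ft_force": force on the tool from outside, world axes, zero at the start; "moment": the same for the moment, N m; "finger_gap": opening from 0.0 (shut) to 1.0 (fully open).
Only numpy, scipy, OpenCV 4.12 (cv2) and the standard library are available. Lean on these libraries where they do the work, as an engineer would, in place of code of your own. Each camera call takes 0.05 s, during which the arm holds its last target. There are 200 camera calls.

## Working session

There is one attempt and no reset: what is moved stays moved. The work goes in short steps, Python scripts to look and compute and a shell command to move; the robot and the scene stay as the last step left them, time stands still between calls to the robot, and variables do not carry over. Pictures are saved under pics/ and viewed, about 8 in all and at most 12, crops included, and the job is handed in when it is done.

```bash
mkdir -p pics; ls; cat > h.py <<'E'
import numpy as np, cv2
from cell import observe, get_image, job_done
def save(im,fn,crop=None):
    c=im["color"][...,::-1]
    if crop: r0,r1,c0,c1,s=crop; c=cv2.resize(c[r0:r1,c0:c1],None,fx=s,fy=s,interpolation=cv2.INTER_CUBIC)
    cv2.imwrite(fn,c)
def rays(im,px):
    K=np.array(im["intrinsics"]);k=im["k1"];px=np.atleast_2d(np.array(px,float))
    d=np.c_[(px[:,0]-K[0,2])/K[0,0],(px[:,1]-K[1,2])/K[1,1]];u=d.copy()
    for _ in range(20): u=d/(1+k*(u**2).sum(1,keepdims=True))
    T=np.array(im["cam_to_world"]);return T[:3,3],np.c_[u,np.ones(len(u))]@T[:3,:3].T
def on_z(im,px,z):
    o,d=rays(im,px);return o+d*((z-o[2])/d[:,2:])
def cloud(im):
    Z=im["range_z"];h,w=Z.shape;v,u=np.mgrid[:h,:w]
    o,d=rays(im,np.c_[u.ravel(),v.ravel()]);P=(o+d*Z.reshape(-1,1)).reshape(h,w,3);P[Z==0]=np.nan;return P
E
python3 - <<'E'
from h import *
t=get_image("top");s=get_image("side");save(t,"pics/t0.png");save(s,"pics/s0.png")
for i in(t,s):print(np.round(i["cam_to_world"],3),i["k1"])
print(observe())
E
```

```text
pics
[[-0.019 -0.999  0.041  0.503]
 [-0.999  0.02   0.028  0.009]
 [-0.028 -0.041 -0.999  0.915]
 [ 0.     0.     0.     1.   ]] -0.025217942484663657
[[-0.985 -0.106  0.138  0.396]
 [-0.173  0.661 -0.73   0.802]
 [-0.014 -0.743 -0.669  0.843]
 [ 0.     0.     0.     1.   ]] -0.046396871592226545
{'t': 0.1, 'joint_positions': array([-1.23937736e+00,  1.31112216e-01,  1.48919729e+00,  1.50462596e-05,
        1.52304544e+00, -8.53650521e-02]), 'dq': array([ 1.47264699e-03, -2.73284613e-04, -3.31378923e-03,  1.99929616e-04,
        1.36969081e-03, -3.94430611e-05]), 'joint_torque': array([ 7.98837282e-04, -5.70951104e+01, -5.01941299e+01, -1.64930671e-04,
        8.12931190e-03, -7.06593551e-05]), 'ee_pos': array([ 0.24277112, -0.54813369,  0.2383187 ]), 'tool_rot': array([-3.13983806e+00, -1.65228262e-04,  4.16783138e-01]), 'ft_force': array([-0.1567525 , -0.19254347, -0.05638158]), 'moment': array([-0.03679427, -0.03303562, -0.00301713]), 'finger_gap': 1.005306752672582}
```

View pics/t0.png

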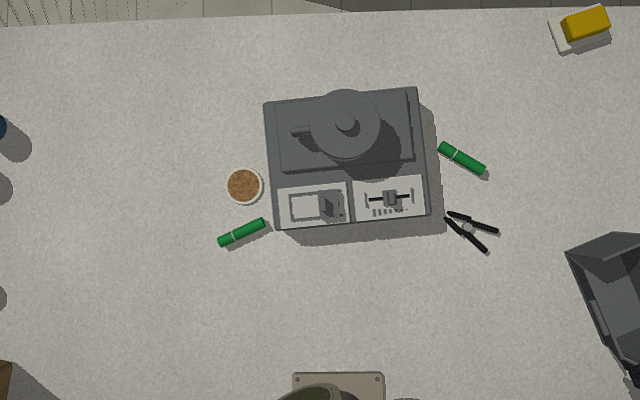

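View pics/s0.png

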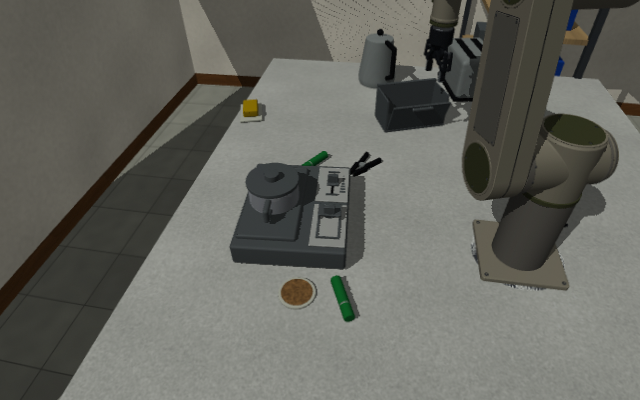

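The top view shows the speed panel on the right at about (390,197) with its grip near (391,197). The start panel is on the left at about (313,205), with the fin near (327,203). The processor is turned slightly, and the markers, coaster and clamp lie around it. Next I measure the panels and grips using the depth and the white mask.

```bash
python3 - <<'E'
from h import *
t=get_image("top");s=get_image("side")
c=t["color"].astype(int);m=((c.min(2)>150)&(c.max(2)-c.min(2)<25)).astype(np.uint8)
m[:170]=0;m[235:]=0;m[:,:270]=0;m[:,434:]=0
m=cv2.morphologyEx(m,cv2.MORPH_OPEN,np.ones((2,2)))
n,l,st,ce=cv2.connectedComponentsWithStats(m)
for i in range(1,n):
    if st[i,4]<150: continue
    v,u=np.where(l==i);W=on_z(t,np.c_[u,v],.081)
    r=cv2.minAreaRect(W[:,:2].astype(np.float32)*1000);print(st[i],r)
for im,nm in((t,"top"),(s,"side")):
    P=cloud(im)
    # deck points
    for zlo,zhi,what in((.108,.118,"113"),(.119,.129,"124"),(.097,.105,"101")):
        k=(P[...,2]>zlo)&(P[...,2]<zhi)&(P[...,0]>.3)&(P[...,0]<.5)&(abs(P[...,1])<.3)
        k=k.astype(np.uint8);n,l,st,ce=cv2.connectedComponentsWithStats(k)
        for i in range(1,n):
            if st[i,4]>=12:
                Q=P[l==i];print(nm,what,st[i],np.round(np.median(Q,0),4),cv2.minAreaRect(Q[:,:2].astype(np.float32)*1000))
save(t,"pics/t1.png",(165,240,265,440,4))
save(s,"pics/s1.png",(155,270,225,365,5))
E
```

```text
[ 354  176   72   46 1877] ((523.2630615234375, -125.15966796875), (89.6530990600586, 152.65321350097656), 4.680291652679443)
[279 183  68  47 883] ((509.3973388671875, 44.1107063293457), (89.39154052734375, 151.8159637451172), 4.813587665557861)
[293 196  27  23 518] ((506.89068603515625, 62.00914764404297), (46.852134704589844, 56.059913635253906), 4.617187976837158)
top 101 [319 210  21   9 152] [0.4914 0.0105 0.1009] ((491.6798095703125, 10.989459037780762), (16.758010864257812, 43.64981460571289), 4.6334428787231445)
side 101 [334 205   8  12  70] [0.491  0.0131 0.0997] ((490.6432800292969, 12.000012397766113), (43.2774772644043, 17.744598388671875), 89.77751922607422)
```

View pics/t1.png

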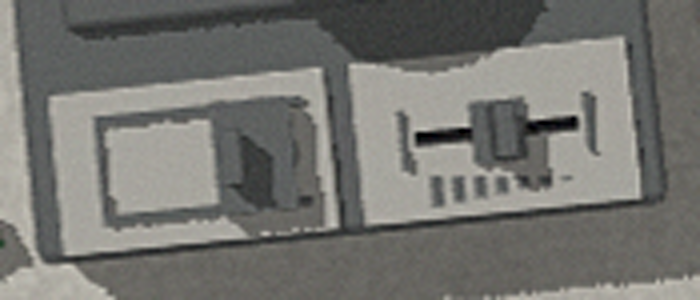

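View pics/s1.png

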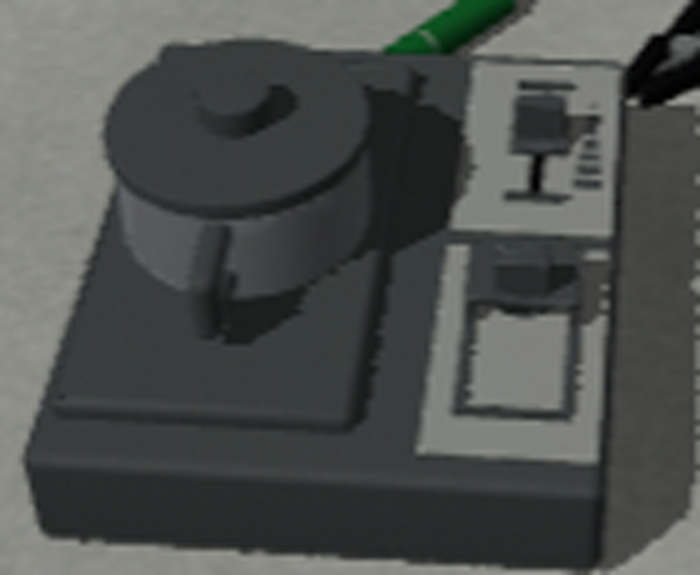

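Both panels fit their given sizes, with centres 170 mm apart and a yaw of +4.7°. My x limit cut off the grips, so I redo those in panel coordinates.

```bash
python3 - <<'E'
from h import *
a=np.radians(4.69);R=np.array([[np.cos(a),-np.sin(a)],[np.sin(a),np.cos(a)]])
for nm in("top","side"):
    im=get_image(nm);P=cloud(im)
    for what,c,zs in(("speed",(.5233,-.1252),((.108,.120),(.085,.091))),("start",(.5094,.0441),((.119,.131),(.098,.105)))):
        L=(P[...,:2]-np.array(c))@R
        for zl,zh in zs:
            k=(P[...,2]>zl)&(P[...,2]<zh)&(abs(L[...,0])<.046)&(abs(L[...,1])<.078)
            Q=L[k]*1000
            if len(Q)<3: print(nm,what,zl,len(Q));continue
            print(nm,what,zl,len(Q),"z",np.median(P[k][:,2]).round(4),"x",np.percentile(Q[:,0],[2,50,98]).round(1),"y",np.percentile(Q[:,1],[2,50,98]).round(1))
E
```

```text
top speed 0.108 80 z 0.1128 x [-11.2   2.2  16.1] y [-3.8  2.4  8. ]
top speed 0.085 139 z 0.0873 x [-23.1   1.5  20.8] y [-52.    9.5  56.2]
top start 0.119 79 z 0.1238 x [-11.1   2.3  16.8] y [-25.1 -19.5 -13.9]
top start 0.098 474 z 0.101 x [-27.7   1.7  31.9] y [-52.6 -34.6 -10.4]
side speed 0.108 29 z 0.1108 x [-12.4  -0.8  15. ] y [-2.7  3.9  9.8]
side speed 0.085 38 z 0.0867 x [-13.3   1.4  17. ] y [-45.   10.   30.2]
side start 0.119 45 z 0.122 x [-12.7   0.8  16.4] y [-25.  -17.9 -13.6]
side start 0.098 154 z 0.0998 x [-28.1  -0.1  31.8] y [-53.2 -26.3  -9. ]
```

Found so far, with heights matching the given sizes:
- **Speed grip:** panel-local (2, 2.5) mm, top at 0.113. That is travel of about 37 mm.
- **Lock fin:** panel-local (2, -19.5) mm, top at 0.124. That is travel of about 8 mm.

I will push with shut fingers, tool y along the panel y.

```bash
cat > go.py <<'E'
import sys
from h import *
from scipy.spatial.transform import Rotation as Ro
# usage: go.py panel lx ly z  (mm local, mm world z): shares of shift+turn from present pose
C={"speed":(.5233,-.1252),"start":(.5094,.0441)}
a=np.radians(4.69);R2=np.array([[np.cos(a),-np.sin(a)],[np.sin(a),np.cos(a)]])
o=observe();R=Ro.from_euler("xyz",o["tool_rot"])
for k,c in C.items(): print(k,"local now",np.round(1000*((o["ee_pos"][:2]-c)@R2),1),"z",round(1000*o["ee_pos"][2],1))
print("t",round(o["t"],2),"F",np.round(o["ft_force"],1),"gap",round(o["finger_gap"],3))
if len(sys.argv)>4:
    p,lx,ly,z=sys.argv[1],*map(float,sys.argv[2:5])
    w=np.r_[np.array(C[p])+R2@[lx/1000,ly/1000],z/1000]
    d=R.inv().apply(w-o["ee_pos"])/.15
    r=(R.inv()*Ro.from_euler("xyz",[np.pi,0,a])).as_rotvec()/np.pi
    print("world",np.round(w,4),"shares",np.round(d,3),np.round(r,4))
E
python3 go.py speed 2 -35 200
```

```text
speed local now [-314.1 -398.9] z 238.9
start local now [-314.1 -568.8] z 238.9
t 0.3 F [ 0.9  0.2 -0.2] gap 0.998
world [ 0.5282 -0.1599  0.2   ] shares [ 2.788 -1.599  0.261] [-0.0002  0.      0.1066]
```

```bash
python3 -m inch '[0.33,-0.19,0,0,0,0.035, 0.66,-0.38,0,0,0,0.07, 1,-0.58,0,0,0,0.1066, 1,-0.58,0,0,0,0.1066, 1,-0.58,0,0,0,0.1066]' -1 30; python3 go.py speed 2 -35 200
```

```text
t: 0.8
ee_pos: [0.3467, -0.4057, 0.2392]
tool_rot: [-3.141, -0.001, 0.086]
ft_force: [-1.3, -0.8, 0.5]
finger_gap: 0.141
speed local now [-199.  -265.1] z 239.2
start local now [-198.9 -434.9] z 239.2
t 0.8 F [-1.3 -0.8  0.5] gap 0.141
world [ 0.5282 -0.1599  0.2   ] shares [ 1.345 -1.528  0.263] [-0.0003 -0.0002  0.0012]
```

```bash
python3 -m inch '[0.22,-0.25,0,0,0,0.001, 0.44,-0.5,0.05,0,0,0.001, 0.66,-0.75,0.1,0,0,0.001, 0.88,-1,0.15,0,0,0.001, 0.88,-1,0.15,0,0,0.001]'; python3 go.py speed 2 -35 150
```

```text
t: 1.3
ee_pos: [0.4672, -0.2412, 0.2158]
tool_rot: [-3.138, -0.0, 0.087]
ft_force: [-0.9, -0.2, -0.8]
finger_gap: 0.002
speed local now [ -65.4 -111. ] z 215.8
start local now [ -65.4 -280.9] z 215.8
t 1.3 F [-0.9 -0.2 -0.8] gap 0.002
world [ 0.5282 -0.1599  0.15  ] shares [ 0.452 -0.503  0.44 ] [-0.001  -0.0001  0.0017]
```

```bash
python3 -m inch '[0.22,-0.25,0.15,0,0,0.002, 0.45,-0.5,0.35,0,0,0.002, 0.45,-0.5,0.44,0,0,0.002, 0.45,-0.5,0.44,0,0,0.002, 0.45,-0.5,0.44,0,0,0.002]'; python3 go.py speed 2 -35 103; python3 - <<'E'
from h import *
save(get_image("side"),"pics/s2.png",(110,270,225,385,4))
E
```

```text
t: 1.8
ee_pos: [0.5273, -0.1615, 0.1499]
tool_rot: [-3.139, 0.001, 0.081]
ft_force: [-0.6, -0.3, -0.3]
finger_gap: -0.001
speed local now [  1.  -36.5] z 149.9
start local now [   1.  -206.4] z 149.9
t 1.8 F [-0.6 -0.3 -0.3] gap -0.001
world [ 0.5282 -0.1599  0.103 ] shares [ 0.007 -0.009  0.312] [-0.001   0.0004 -0.0002]
```

View pics/s2.png

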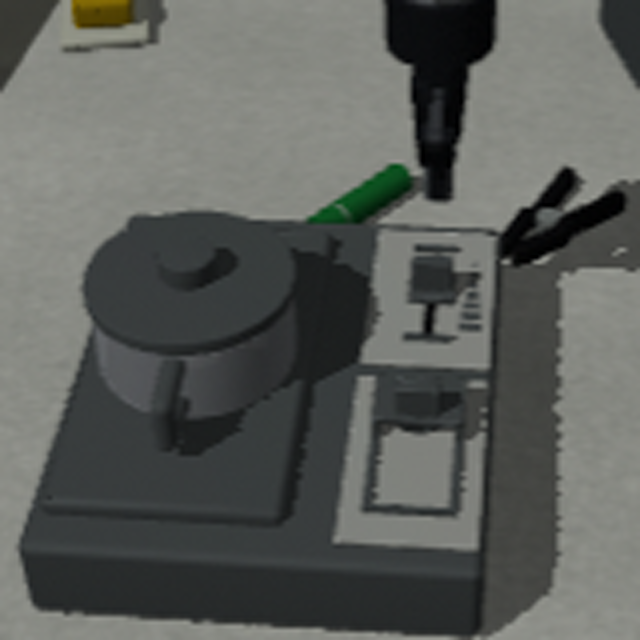

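The shut fingers hang at about (438,190) in the crop, in line with the speed selector at (433,275) and on its slow side. I lower them there.

```bash
python3 -m inch '[0.007,0,0.15,0,0,0, 0.007,0,0.31,0,0,0, 0.007,0,0.31,0,0,0, 0.007,0,0.31,0,0,0]'; python3 go.py speed 2 0 103
```

```text
t: 2.25
ee_pos: [0.5288, -0.1632, 0.1057]
tool_rot: [-3.14, -0.001, 0.079]
ft_force: [-0.0, -0.4, -0.0]
finger_gap: 0.002
speed local now [  2.3 -38.4] z 105.7
start local now [   2.4 -208.2] z 105.7
t 2.25 F [-0.  -0.4 -0. ] gap 0.002
world [ 0.5253 -0.125   0.103 ] shares [-0.003 -0.256  0.019] [-0.0005 -0.0004 -0.001 ]
```

```bash
python3 -m inch '[0,-0.08,0,0,0,0, 0,-0.15,0,0,0,0, 0,-0.22,0,0,0,0, 0,-0.29,0,0,0,0, 0,-0.3,0,0,0,0]'; python3 go.py speed 2 20 103
```

```text
t: 2.75
ee_pos: [0.5255, -0.1169, 0.1063]
tool_rot: [-3.14, -0.002, 0.08]
ft_force: [0.3, -1.5, 1.6]
finger_gap: -0.002
speed local now [2.9 8.1] z 106.3
start local now [   2.9 -161.8] z 106.3
t 2.75 F [ 0.3 -1.5  1.6] gap -0.002
world [ 0.5237 -0.1051  0.103 ] shares [-0.006 -0.079  0.022] [-0.0005 -0.0007 -0.0005]
```

```bash
python3 -m inch '[0,-0.02,0,0,0,0, 0,-0.035,0,0,0,0, 0,-0.05,0,0,0,0, 0,-0.05,0,0,0,0]'; python3 -m inch '[0,-0.02,0,0,0,0, 0,-0.03,0,0,0,0, 0,-0.03,0,0,0,0]'; python3 go.py speed 2 20 103
```

```text
t: 3.15
ee_pos: [0.5248, -0.1091, 0.1062]
tool_rot: [-3.14, -0.002, 0.08]
ft_force: [0.1, -0.2, -0.6]
finger_gap: -0.001
t: 3.45
ee_pos: [0.5246, -0.1069, 0.1063]
tool_rot: [3.14, -0.002, 0.08]
ft_force: [1.7, -12.5, -1.4]
finger_gap: -0.001
speed local now [ 2.8 18.1] z 106.3
start local now [   2.8 -151.8] z 106.3
t 3.45 F [  1.7 -12.5  -1.4] gap -0.001
world [ 0.5237 -0.1051  0.103 ] shares [-0.005 -0.013  0.022] [ 0.0007 -0.0007 -0.0007]
```

Force rose to 12.5 N, so the selector is at its stop. I back off, rise and check.

```bash
python3 -m inch '[0,-0.012,0,0,0,0, 0,-0.012,0,0,0,0, 0,0.07,0,0,0,0, 0,0.07,-0.2,0,0,0, 0,0.07,-0.35,0,0,0]'; cat > chk.py <<'E'
from h import *
from go import R2,C
im=get_image("side");P=cloud(im)
for what,zl,zh in(("speed",.106,.118),("start",.117,.129)):
    L=(P[...,:2]-np.array(C[what]))@R2
    k=(P[...,2]>zl)&(P[...,2]<zh)&(abs(L[...,0])<.03)&(abs(L[...,1])<.06)
    print(what,"fin y",k.sum(),np.percentile(L[k][:,1]*1000,[2,50,98]).round(1) if k.any() else "")
save(im,"pics/"+__import__("sys").argv[-1],(110,270,225,385,4))
E
python3 chk.py s3.png; python3 go.py start 2 -65 150
```

```text
t: 3.95
ee_pos: [0.5247, -0.1175, 0.159]
tool_rot: [3.141, -0.0, 0.079]
ft_force: [0.9, -0.2, 0.5]
finger_gap: -0.0
speed local now [2.  7.6] z 159.0
start local now [   2.  -162.3] z 159.0
t 3.95 F [ 0.9 -0.2  0.5] gap -0.0
speed fin y 42 [31.  40.8 45. ]
start fin y 51 [-25.7 -16.9 -12.2]
speed local now [4.3 6.8] z 163.8
start local now [   4.3 -163.1] z 163.8
t 4.0 F [ 2.3 -0.2  2.8] gap 0.002
world [ 0.5167 -0.0205  0.15  ] shares [-0.018 -0.654  0.09 ] [ 0.001  -0.0021 -0.0008]
```

View pics/s3.png

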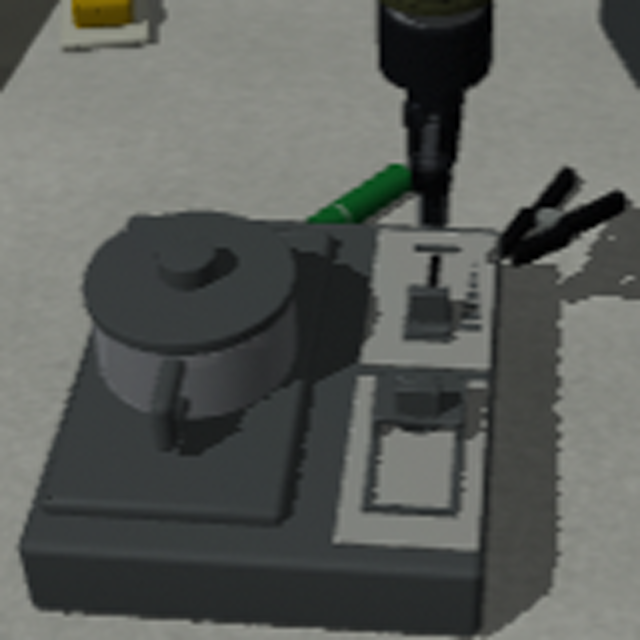

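The selector now sits at the near rib, about (430,310), having moved about 35 mm. The lock tab has not moved. Next is the tab.

```bash
python3 -m inch '[-0.02,-0.25,0,0,0,0, -0.02,-0.5,0,0,0,0, -0.02,-0.75,0,0,0,0, -0.02,-0.75,0,0,0,0, -0.02,-0.75,0,0,0,0]'; python3 go.py start 2 -50 115
```

```text
t: 4.5
ee_pos: [0.5149, -0.0056, 0.1631]
tool_rot: [3.139, -0.006, 0.081]
ft_force: [-0.1, -1.4, 0.9]
finger_gap: -0.0
speed local now [  1.5 119.9] z 163.1
start local now [  1.5 -50. ] z 163.1
t 4.5 F [-0.1 -1.4  0.9] gap -0.0
world [ 0.5155 -0.0056  0.115 ] shares [ 0.002 -0.001  0.321] [ 0.0009 -0.0019 -0.0002]
```

```bash
python3 -m inch '[0.002,0.01,0.15,0,0,0, 0.002,0.01,0.25,0,0,0, 0.002,0.01,0.32,0,0,0, 0.002,0.01,0.32,0,0,0]'; python3 go.py start 2 0 115
```

```text
t: 4.9
ee_pos: [0.514, -0.0077, 0.1127]
tool_rot: [3.14, -0.002, 0.08]
ft_force: [0.1, 0.6, 0.0]
finger_gap: -0.003
speed local now [  0.4 117.9] z 112.7
start local now [  0.4 -52. ] z 112.7
t 4.9 F [0.1 0.6 0. ] gap -0.003
world [0.5114 0.0443 0.115 ] shares [ 0.01  -0.347 -0.016] [ 0.0006 -0.0005 -0.0005]
```

```bash
python3 -m inch '[0.01,-0.02,-0.02,0,0,0, 0.01,-0.1,-0.02,0,0,0, 0.01,-0.18,-0.02,0,0,0, 0.01,-0.26,-0.02,0,0,0, 0.01,-0.32,-0.02,0,0,0]'; python3 -m inch '[0,-0.02,0,0,0,0, 0,-0.04,0,0,0,0, 0,-0.04,0,0,0,0]'; python3 go.py start 2 9 115
```

```text
t: 5.4
ee_pos: [0.5122, 0.0417, 0.1165]
tool_rot: [3.139, -0.003, 0.081]
ft_force: [1.1, -3.0, 2.1]
finger_gap: 0.001
t: 5.7
ee_pos: [0.5115, 0.0483, 0.1164]
tool_rot: [3.14, -0.003, 0.082]
ft_force: [-0.3, 0.1, 0.6]
finger_gap: 0.001
speed local now [  2.5 173.9] z 116.4
start local now [2.5 4. ] z 116.4
t 5.7 F [-0.3  0.1  0.6] gap 0.001
world [0.5107 0.0532 0.115 ] shares [-0.003 -0.033  0.01 ] [ 0.0006 -0.001  -0.    ]
```

```bash
python3 -m inch '[0,-0.015,0,0,0,0, 0,-0.03,0,0,0,0, 0,-0.03,0,0,0,0]'; python3 -m inch '[0,-0.015,0,0,0,0, 0,-0.03,0,0,0,0, 0,-0.03,0,0,0,0]';  python3 go.py start 2 9 115
```

```text
t: 6.0
ee_pos: [0.5111, 0.0528, 0.1164]
tool_rot: [3.14, -0.003, 0.082]
ft_force: [0.5, -0.0, -0.1]
finger_gap: -0.002
t: 6.3
ee_pos: [0.511, 0.0548, 0.1163]
tool_rot: [3.135, -0.003, 0.081]
ft_force: [0.6, -14.1, -0.2]
finger_gap: 0.004
speed local now [  2.4 180.4] z 116.3
start local now [ 2.4 10.5] z 116.3
t 6.3 F [  0.6 -14.1  -0.2] gap 0.004
world [0.5107 0.0532 0.115 ] shares [-0.003  0.01   0.009] [ 0.002  -0.0009 -0.0003]
```

At the stop, 14 N. I back off, rise, move above the button and look.

```bash
python3 -m inch '[0,-0.01,0,0,0,0, 0,-0.01,0,0,0,0, 0,0.07,0,0,0,0, 0,0.2,-0.1,0,0,0, 0,0.34,-0.2,0,0,0]'; python3 chk.py s4.png; python3 go.py start 1 -40 104
```

```text
t: 6.8
ee_pos: [0.5143, 0.0039, 0.1463]
tool_rot: [3.136, -0.001, 0.082]
ft_force: [0.3, -0.3, -0.1]
finger_gap: -0.002
speed local now [  1.6 129.4] z 146.3
start local now [  1.6 -40.5] z 146.3
t 6.8 F [ 0.3 -0.3 -0.1] gap -0.002
speed fin y 6 [33.8 39.8 45.9]
start fin y 54 [23.1 31.9 36.7]
speed local now [  3.4 126.1] z 149.7
start local now [  3.4 -43.7] z 149.7
t 6.85 F [ 2.3 -2.4  2.5] gap -0.001
world [0.5137 0.0043 0.104 ] shares [-0.018 -0.027  0.304] [ 0.0025 -0.0018 -0.0004]
```

View pics/s4.png

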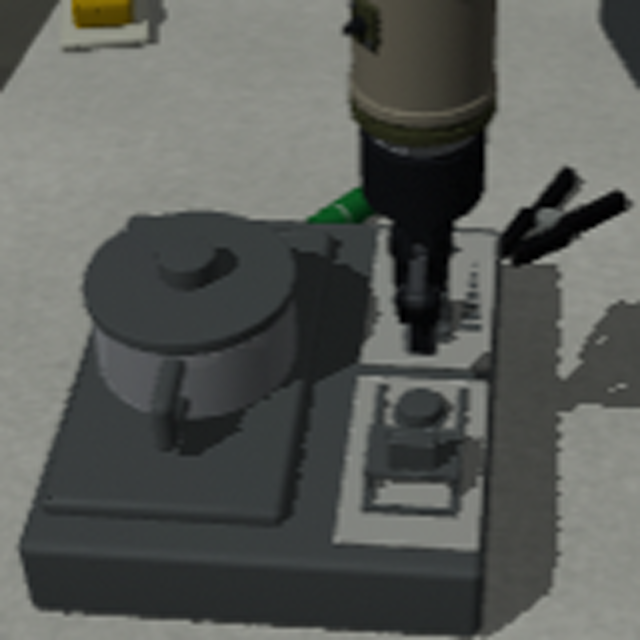

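The tab is aside and the round button is exposed at (420,405), below and ahead of the fingers. The gap to the end rib makes me check the tab travel with the top camera before pressing.

```bash
sed 's/get_image("side")/get_image("top")/; s/,(110,270,225,385,4)/,(165,240,265,440,4)/; s/.06)/.05)/' chk.py > chkt.py; python3 chkt.py t2.png
```

```text
speed local now [  3.4 126.1] z 149.7
start local now [  3.4 -43.7] z 149.7
t 6.85 F [ 2.3 -2.4  2.5] gap -0.001
speed fin y 0 
start fin y 0
```

View pics/t2.png

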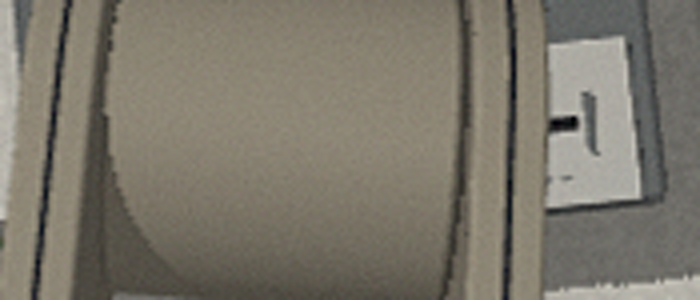

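The arm blocks the top view, so I use the side depth to measure the distance from button centre to tab edge. It should be 33 mm.

```bash
python3 - <<'E'
from h import *
from go import R2,C
P=cloud(get_image("side"));L=(P[...,:2]-np.array(C["start"]))@R2*1000;z=P[...,2]
for n,a,b in(("button",.089,.096),("plate",.097,.104),("fintop",.119,.127)):
    k=(z>a)&(z<b)&(abs(L[...,0])<33)&(abs(L[...,1])<62);Q=L[k];print(n,len(Q),np.median(z[k]).round(4),"x",np.percentile(Q[:,0],[2,50,98]).round(1),"y",np.percentile(Q[:,1],[1,5,50,95,99]).round(1))
E
```

```text
speed local now [  3.7 127.4] z 149.0
start local now [  3.7 -42.5] z 149.0
t 6.9 F [-0.1 -0.  -0.5] gap -0.002
button 81 0.0917 x [-25.3   3.3  30.8] y [-51.1 -46.9 -32.9  38.8  39.7]
plate 197 0.0996 x [-28.4   1.5  31.7] y [-4.6 -2.6 22.5 38.9 40.4]
fintop 47 0.122 x [-12.9  -0.   14.9] y [23.3 23.8 30.5 35.9 37.1]
```

The plate edge is at about -5 and the button centre at about -38, so 33 mm apart. The tab is fully aside, so I press.

```bash
python3 -m inch '[-0.015,-0.015,0.1,0,0,0, -0.015,-0.015,0.2,0,0,0, -0.015,-0.015,0.29,0,0,0, -0.015,-0.015,0.29,0,0,0]'; python3 go.py start 1 -40 94
```

```text
t: 7.35
ee_pos: [0.5112, 0.0057, 0.1003]
tool_rot: [3.137, 0.001, 0.08]
ft_force: [-0.7, -1.0, 0.0]
finger_gap: 0.004
speed local now [ -1.4 131.5] z 100.3
start local now [ -1.4 -38.4] z 100.3
t 7.35 F [-0.7 -1.   0. ] gap 0.004
world [0.5137 0.0043 0.094 ] shares [0.016 0.011 0.042] [ 0.0016  0.0002 -0.0007]
```

```bash
python3 -m inch '[0.01,0.01,0.02,0,0,0, 0.01,0.01,0.035,0,0,0, 0.01,0.01,0.045,0,0,0, 0.01,0.01,0.045,0,0,0]'; python3 go.py; python3 -m inch '[0,0,0.015,0,0,0, 0,0,0.025,0,0,0, 0,0,0.025,0,0,0]'; python3 go.py
```

```text
t: 7.75
ee_pos: [0.5131, 0.0044, 0.0941]
tool_rot: [3.137, 0.0, 0.08]
ft_force: [-1.8, 1.2, 3.1]
finger_gap: 0.0
speed local now [  0.4 130. ] z 94.1
start local now [  0.4 -39.9] z 94.1
t 7.75 F [-1.8  1.2  3.1] gap 0.0
t: 8.05
ee_pos: [0.5133, 0.0044, 0.0937]
tool_rot: [3.136, -0.0, 0.08]
ft_force: [-18.2, 2.7, 32.3]
finger_gap: 0.002
speed local now [  0.6 130. ] z 93.7
start local now [  0.7 -39.9] z 93.7
t 8.05 F [-18.2   2.7  32.3] gap 0.002
```

32 N with the tips at 0.086, so the button is fully in. I retreat upwards and then aside to check.

```bash
python3 -m inch '[0,0,0,0,0,0, 0,0,0,0,0,0, 0,0,-0.2,0,0,0, 0,0,-0.5,0,0,0, 0,0,-0.8,0,0,0]'; python3 -m inch '[-0.3,0.3,0,0,0,0, -0.6,0.6,0,0,0,0, -0.9,0.9,0,0,0,0, -0.9,0.9,0,0,0,0]'; python3 go.py;  python3 -m inch '[-0.1,0.3,0,0,0,0, -0.1,0.6,0,0,0,0, -0.1,0.9,0,0,0,0, -0.1,0.9,0,0,0,0]'; python3 chkt.py t3.png; python3 - <<'E'
from h import *
from go import R2,C
im=get_image("top");save(im,"pics/t4.png");P=cloud(im);L=(P[...,:2]-np.array(C["start"]))@R2*1000
k=np.hypot(L[...,0]-1,L[...,1]+39)<9;print("button z",np.percentile(P[k][:,2],[5,50,95]).round(4))
E
```

```text
t: 8.55
ee_pos: [0.5124, 0.005, 0.2138]
tool_rot: [3.137, 0.002, 0.08]
ft_force: [0.9, -0.9, 0.3]
finger_gap: -0.001
t: 8.95
ee_pos: [0.387, -0.1418, 0.2145]
tool_rot: [3.136, 0.002, 0.08]
ft_force: [1.4, 0.0, 1.2]
finger_gap: 0.001
speed local now [-137.2   -5.4] z 214.5
start local now [-137.2 -175.3] z 214.5
t 8.95 F [1.4 0.  1.2] gap 0.001
t: 9.35
ee_pos: [0.382, -0.2821, 0.2144]
tool_rot: [3.135, 0.003, 0.075]
ft_force: [-0.1, 0.4, -0.1]
finger_gap: 0.001
speed local now [-153.6 -144.8] z 214.4
start local now [-153.6 -314.7] z 214.4
t 9.35 F [-0.1  0.4 -0.1] gap 0.001
speed fin y 82 [32.3 38.1 43.6]
start fin y 80 [23.9 29.6 35.3]
speed local now [-153.4 -142.4] z 214.4
start local now [-153.3 -312.3] z 214.4
t 9.4 F [-0.4 -0.2 -0.1] gap -0.002
button z [0.084  0.086  0.0878]
```

View pics/t4.png

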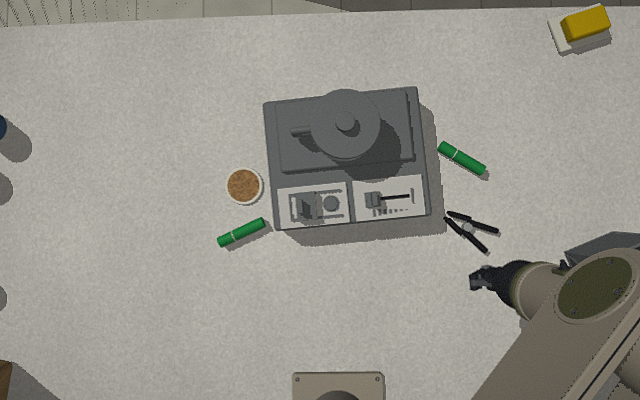

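The picture shows the selector at the fast end (373,199), the tab aside (303,207) and the button exposed (331,204) at height 0.086, which is in. The markers, coaster and clamp are where they were, and the arm is clear. I hand in.

```bash
python3 -c "from cell import job_done; print(job_done())"
```

```text
the job is handed in; nothing more can be done
None
```

The food processor is set to fast with the start button pressed in, and I handed the job in at about 9.4 s of the 48 s. I did it all with shut fingers. First I pushed the speed selector to its fast stop with the lock tab still over the button. Then I pushed the tab fully aside and pressed the button.

| Part | Last check (top camera) | Force at its stop |
|---|---|---|
| Speed selector | grip moved 35.7 mm, to the thick end of the wedge mark | 12.5 N |
| Lock tab | fin moved 49 mm, from about 8 mm travel to fully aside | 14 N |
| Start button | top at 86 mm, which is fully in | 32 N |

- **Bystanders and arm:** In the last picture the markers, coaster and clamp look unmoved. I compared them by eye and did not measure them. The arm is clear of everything.
- **Offsets:** Both fins read about 2.5 to 3 mm further to +y than the nominal end positions. It is about the same for both, so I take it as an offset in the panel fit or calibration.
- **Blocked view:** A top-camera check just before pressing was blocked by the arm. The side camera instead showed the tab edge about 33 mm from the button centre, as expected.

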